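# Ready the chopping board

### The arm

A 6-joint arm with a two-finger parallel gripper is mounted at the origin on a cart in front of the work surface, level with it; the furniture and walls round the work are solid. World frame = base frame: x ahead of the robot, y to its left, z up, the work surface at z = 0. Lengths are in m, angles in degrees, forces in N, time in s.
With the tool pointing down it reaches from about 0.4 to 0.825 m from the base axis. Payload 7 kg.
Tool frame: the origin (TCP) lies midway between the tips of the shut fingers; the grasp point (between the pads) lies r.grip_depth behind it (r.grip_depth is the distance from the TCP to the grasp point, in m); z points along the fingers, y is the line along which they close (so a half turn about z gives the same grasp; the last joint's range is limited). The gripper opens to 88 mm and grips with 3 to 60 N. Pads are 19 mm wide; open, the fingers measure 130 mm over their backs; the gripper's body (78 mm by 193 mm) begins 47 mm behind the grasp point.
Start: joints at [16.507, 20.546, 0.682, 0, -70.136, -16.507], TCP at [0.675, -0, 0.227] pointing down, gripper open.
Joint ranges: [-176.03, 176.03], [-82.01, 121.73], [-58.28, 71.71], [-173.87, 95.51], [-174.79, -0.11], [-173.66, 173.66]. Speed limits (degrees/s): [136.94, 136.94, 172.46, 180, 180, 180].

### API

Orientations are given as [roll, pitch, yaw] about the fixed x, y, z axes, in that order (R = Rz(yaw) Ry(pitch) Rx(roll)).
In Python, from plant import r gives the robot as it stands.
- The arm moves only by the tool drive_effector, called after "Emit:" as a command line: name --pt "numbers of a row" for each row, then --argument value for the rest. Schema: {"type":"object","properties":{"ticks":{"type":"array","items":{"type":"array","items":{"type":"number"},"minItems":6,"maxItems":6},"minItems":1,"maxItems":12},"jaw":{"type":"number"},"squeeze":{"type":"number"},"only":{"type":"string"},"quiet":{"type":"boolean"},"lines":{"type":"string"}},"required":["ticks"],"additionalProperties":false}. ticks is a list of rows, 1 to 12 of them, each of 6 numbers: dx, dy, dz in m, then a rotation vector rx, ry, rz in degrees; each row is the pose to reach, as a shift and turn from the pose commanded when the call began, along the tool's axes at that moment; what a row does not reach only later rows make up. A row lasts 1/12 s, in which the tool goes at most 0.0417 m and 7.16 degrees, less where a joint would pass 70% of its speed; a pose out of reach is approached as far as the arm can. jaw is the finger opening in m, set as the call begins (left out keeps the last). The fingers move at their own pace and stop on an object; squeeze is the grip in N (left out, the last holds). Time passes only in rows, so rows that do not move let the fingers close. The tool returns the time, the measured TCP pose, the force, the opening and the grip force at its end. only (a regular expression) keeps the lines of the reply that match it, lines (a string "A,B") keeps lines A to B, and quiet returns only ok. Input that does not fit is refused with a message, and nothing moves.
- r.get_state(): the state, without advancing time (a new reading comes with each control period).
- r.capture(name): name is "scene" or "side" or "wrist"; returns a dict with "frame" (480x640x3 uint8, red, green, blue), "z_map" (480x640 float32, m along the optical axis (not along the pixel's ray), 0 where there is no reading), "fx", "fy", "cx", "cy" (pixels), "cam_to_world" (4x4, takes a point from camera to world coordinates). Camera axes: x right, y down, z forward; pixel columns grow to the right and rows downward; lengths in m; the calibration is good to about 2 mm. A picture is of the moment at which its call begins.
- r.close_job(): hands the job in; it is judged then, once.
The state is a dict: "time_s": time; "joints": joint angles; "qd": joint speeds; "joint_torque": joint torques, N m; "tcp_pos": TCP position; "eef_rot": TCP orientation; "contact_force": force on the tool from outside, world axes, zero at the start; "moment": the same for the moment, N m; "gripper_width": finger opening in m; "gripper_force": force on a finger pad.
Only numpy, scipy, OpenCV 4.12 (cv2) and the standard library are available. Lean on these libraries where they do the work, as an engineer would, in place of code of your own. Each camera call takes 0.05 s, during which the arm holds its last target. There are 200 camera calls.

### The job

Get the square chopping board ready for work: first put every tea light that stands on it into the shallow tray, then give the board a quarter turn by pushing it round against a corner post of the back stop (it must bear on the post while it is about half turned), so that the outlet of its juice groove faces the side where the white bowl stands. Finish with the board pushed fully home: flat on the worktop, one edge flush against both posts and centred on them; leave the bowl and the jam jar where they are.

Things in the scene. Friction and masses are not known exactly. Their poses are not given: they have to be found in the camera images.
- board: square wooden chopping board, 150 x 150 x 20 mm, 0.45 kg, loose on the worktop and too wide to grip, so it is pushed at its edges (2 to 6 N; friction about 0.6: it jams if pushed in line with a post); a dark groove runs round its rim. Origin at the centre of its underside, z up; the groove's outlet is in the middle of its -x edge, which faces the robot (within about 25 degrees) at the start
- board_outlet (a point): the outlet of the groove: a 50 mm wide gap in the board's light rim, open through the middle of one edge; the point lies on that edge, at the board's top (75 mm from its centre)
- backstop: fixed back stop beyond the board: two upright steel corner posts on short arms before a dark wooden rail (180 mm long, 30 mm high, 49 mm behind the posts' fronts), firm enough to pivot the board against. Origin on the worktop, midway between the posts, on the line that touches their fronts; +x away from the robot, +y to the left. The home board's centre is at x = -75 mm, y = 0 here
- post_left: left corner post: upright steel cylinder 30 mm across, 45 mm high; origin at its foot, at x = +15 mm, y = +60 mm in the back stop's frame
- post_right: right corner post: the same, at x = +15 mm, y = -60 mm in the back stop's frame
- bowl: white bowl, 115 mm across and 56 mm high, to the left or to the right of the back stop; origin at the centre of its foot. It decides which way the board is turned; it is not to be moved
- jam_jar: jam jar, 61 mm across and 75 mm high, on the other side from the bowl; origin at the centre of its foot; not to be moved
- tray: fixed shallow open tray of sheet steel, 180 (x) x 220 (y) x 22 mm, walls and floor 4 mm, to the left or right front of the worktop; origin at the centre of its underside
- light_1: tea light: a low cup 38 mm across and 15 mm high, 15 g, standing on the board's top (20 mm above the worktop) at the start; there are three to five of them, the others are absent. Origin at the centre of its underside
- light_2: tea light: a low cup 38 mm across and 15 mm high, 15 g, standing on the board's top (20 mm above the worktop) at the start; there are three to five of them, the others are absent. Origin at the centre of its underside
- light_3: tea light: a low cup 38 mm across and 15 mm high, 15 g, standing on the board's top (20 mm above the worktop) at the start; there are three to five of them, the others are absent. Origin at the centre of its underside
- light_4: tea light: a low cup 38 mm across and 15 mm high, 15 g, standing on the board's top (20 mm above the worktop) at the start; there are three to five of them, the others are absent. Origin at the centre of its underside
- light_5: tea light: a low cup 38 mm across and 15 mm high, 15 g, standing on the board's top (20 mm above the worktop) at the start; there are three to five of them, the others are absent. Origin at the centre of its underside

How it is judged:
By the outcome, as a careful person would: the job done as asked, in the order asked, and still so for the second after the job is handed in, with the robot touching nothing.
Of light_1, light_2, light_3, light_4, light_5 only 3 to 5 are there at a start; the rules pass over those that are not, and their reading is None.
At some moment in a run one of board, light_1, light_2, light_3, light_4, light_5 may be knocked a few centimetres aside while the robot is not near it.
Once in a run the grip may slacken for a moment while it holds something.
It also fails if it takes over 210 s, if anything falls off the work surface, if the arm or the gripper's body presses on something with over 40 N, if the wrist force passes 120 N, or if a joint passes its speed limit or range.

## Working session

There is one attempt and no reset: what is moved stays moved. The work goes in short steps, Python scripts to look and compute and a tool call to move; the robot and the scene stay as the last step left them, time stands still between calls to the robot, and variables do not carry over. Pictures are saved under pics/ and viewed, at most 14 in all, crops included, and the job is handed in when it is done.

```bash
ls; mkdir -p pics
```

Create h.py:
```python
import numpy as np, cv2
from plant import r
def cap(n,save=None):
    c=r.capture(n)
    if save: cv2.imwrite('pics/'+save,c['frame'][:,:,::-1])
    return c
def ray(c,u,v,z):
    M=np.array(c['cam_to_world']);d=M[:3,:3]@np.array([(u-c['cx'])/c['fx'],(v-c['cy'])/c['fy'],1]);o=M[:3,3]
    return o+d*(z-o[2])/d[2]
def cloud(c):
    M=np.array(c['cam_to_world']);v,u=np.mgrid[0:480,0:640];z=c['z_map']
    P=np.stack([(u-c['cx'])/c['fx']*z,(v-c['cy'])/c['fy']*z,z],-1)@M[:3,:3].T+M[:3,3]
    P[z==0]=np.nan
    return P
```

Run:
```python
from h import *
a=cap('scene','s1.png');b=cap('wrist','w1.png');d=cap('side','d1.png')
print(r.get_state());print(r.grip_depth)
for c in (a,b,d):print(np.round(c['cam_to_world'],3),c['fx'])
```

```text
pics
plant.py
{'time_s': 0.15, 'joints': array([ 1.65060334e+01,  2.05826598e+01,  6.45587922e-01, -1.34616778e-02,
       -7.01358071e+01, -1.65068804e+01]), 'qd': array([ 0.03972456, -0.06265711,  0.10492688,  0.05895396, -0.00593994,
       -0.12296908]), 'joint_torque': array([ 1.39394037e-04, -5.83274567e+01,  2.93289685e+01,  7.00122759e+00,
        8.75052094e-03, -9.76538854e-05]), 'tcp_pos': array([ 6.74631001e-01, -4.46273554e-05,  2.25832427e-01]), 'eef_rot': array([ 1.79926529e+02, -8.57395254e-03, -9.00054237e+01]), 'contact_force': array([-0.20193027, -0.02504611,  0.17498719]), 'moment': array([-0.01753017, -0.04225388,  0.03882763]), 'gripper_force': 0.0, 'gripper_width': 0.08785885423515444}
0.0188
[[ 0.816 -0.264  0.514 -0.003]
 [-0.577 -0.336  0.744 -0.865]
 [-0.024 -0.904 -0.427  0.541]
 [ 0.     0.     0.     1.   ]] 463.7413931915716
[[-1.     0.    -0.001  0.675]
 [ 0.     0.969  0.248 -0.067]
 [ 0.001  0.248 -0.969  0.383]
 [ 0.     0.     0.     1.   ]] 347.6091805376409
[[ 0.824 -0.279  0.492  0.016]
 [-0.566 -0.37   0.737 -0.862]
 [-0.023 -0.886 -0.463  0.608]
 [ 0.     0.     0.     1.   ]] 575.814995623092
```

View pics/s1.png

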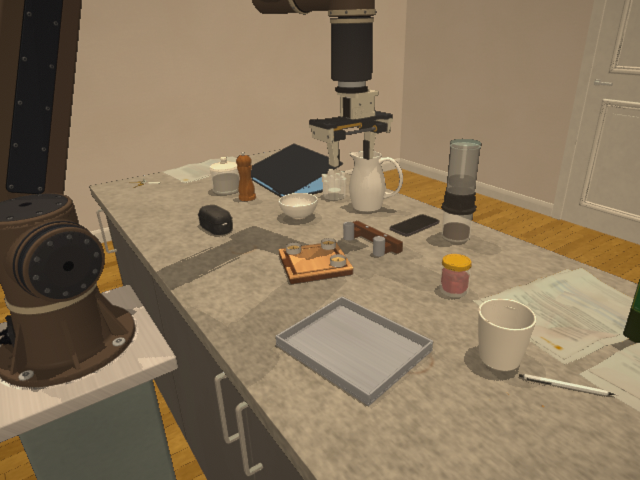

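View pics/w1.png

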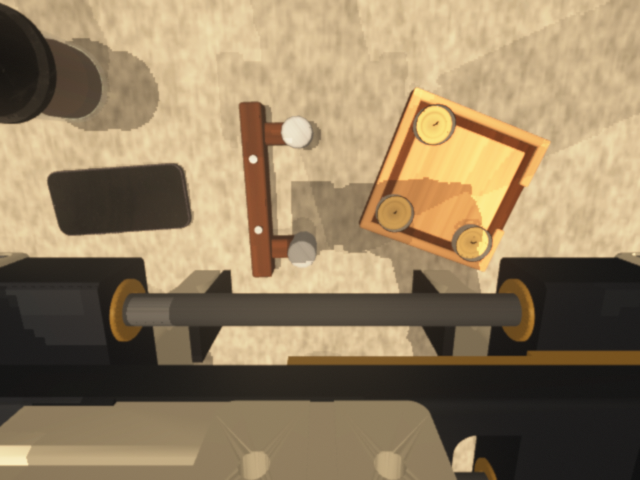

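Add to h.py:
```python
def lights(c,P=None,show=True):
    """tea lights: blobs of points 0.030-0.040 high near the board; ray to z=.035"""
    P=cloud(c) if P is None else P
    m=((P[...,2]>.029)&(P[...,2]<.042)&(P[...,0]>.38)&(P[...,0]<.74)&(abs(P[...,1])<.3)).astype(np.uint8)
    n,l,s,ce=cv2.connectedComponentsWithStats(cv2.morphologyEx(m,cv2.MORPH_OPEN,np.ones((3,3))))
    out=[]
    for i in range(1,n):
        q=P[l==i]
        out.append((np.round(ray(c,*ce[i],.035),4)[:2],s[i,4],np.round(np.nanmean(q,0),4),np.round(np.ptp(q,axis=0),3)))
        if show and s[i,4]>15:print('hi',s[i],*out[-1])
    return out
def quad(c,z0=.02,n=None):
    """board outline from colour+height"""
    P=cloud(c);m=((P[...,2]>.012)&(P[...,2]<.045)&(P[...,0]>.35)&(P[...,0]<.85)&(abs(P[...,1])<.35)).astype(np.uint8)
    hsv=cv2.cvtColor(c['frame'],cv2.COLOR_RGB2HSV)
    return P,m,hsv
```

Run:
```python
from h import *
for n in('wrist','scene','side'):
    c=cap(n,n+'2.png');print(n);lights(c)
    P=cloud(c)
    m=((P[...,2]>.012)&(P[...,2]<.028)&(P[...,0]>.3)&(P[...,0]<.9)&(abs(P[...,1])<.4)).astype(np.uint8)
    k,l,s,ce=cv2.connectedComponentsWithStats(m)
    for i in range(1,k):
        if s[i,4]>150:
            q=P[l==i]
            print('board/tray?',s[i],np.round(np.nanmean(q,0),3))
            R=cv2.minAreaRect(q[:,:2].astype(np.float32));print(R)
```

```text
wrist
hi [451 113   5   8  25] [ 0.55   -0.0959] 25 [ 0.5491 -0.0961  0.0326] [0.004 0.007 0.006]
hi [255 123   5   5  21] [ 0.7366 -0.0879] 21 [ 0.7374 -0.0882  0.0302] [0.004 0.004 0.002]
hi [256 133   5   4  19] [ 0.7362 -0.0794] 19 [ 0.7371 -0.0795  0.03  ] [0.004 0.003 0.002]
hi [256 138   7  14  65] [ 0.736  -0.0703] 65 [ 0.7369 -0.0703  0.03  ] [0.006 0.012 0.003]
hi [257 164   8  21  99] [ 0.736  -0.0419] 99 [ 0.7369 -0.0415  0.0298] [0.007 0.02  0.002]
hi [258 189   7   7  35] [ 0.7359 -0.0239] 35 [ 0.7369 -0.0232  0.0297] [0.006 0.006 0.002]
hi [259 201   7  19  83] [ 0.7359 -0.0063] 83 [ 0.7367 -0.0053  0.0299] [0.007 0.019 0.003]
hi [260 223   7  11  51] [0.736  0.0135] 51 [0.7368 0.0146 0.0301] [0.006 0.011 0.003]
hi [455 235   5   7  24] [0.5348 0.0235] 24 [0.5335 0.0243 0.0318] [0.005 0.008 0.007]
hi [306 238   5   4  16] [0.6892 0.0251] 16 [0.6892 0.0251 0.0351] [0.004 0.002 0.012]
hi [488 239   5  12  37] [0.4994 0.0307] 37 [0.4984 0.0312 0.0331] [0.003 0.013 0.007]
hi [470 257  12   5  37] [0.5129 0.0465] 37 [0.5118 0.0474 0.0325] [0.012 0.004 0.006]
hi [262 258   5
[... 4404 characters left out ...]
2614002228), 7.106394290924072)
board/tray? [ 262  260   90   50 2776] [ 0.527 -0.041  0.02 ]
((0.5382215976715088, -0.029685288667678833), (0.15637613832950592, 0.15008655190467834), 70.24832153320312)
board/tray? [457 310  36  20 283] [ 0.697 -0.325  0.02 ]
((0.7003836631774902, -0.3178695738315582), (0.03497188910841942, 0.06301965564489365), 27.185876846313477)
board/tray? [504 320  48  25 256] [ 0.747 -0.393  0.015]
((0.7594049572944641, -0.38956084847450256), (0.02088725008070469, 0.10249249637126923), 89.7934341430664)
board/tray? [ 256  332  175  112 1847] [ 0.412 -0.291  0.019]
((0.4163125157356262, -0.3194761276245117), (0.1831439733505249, 0.19514767825603485), 10.564128875732422)
```

View pics/d1.png

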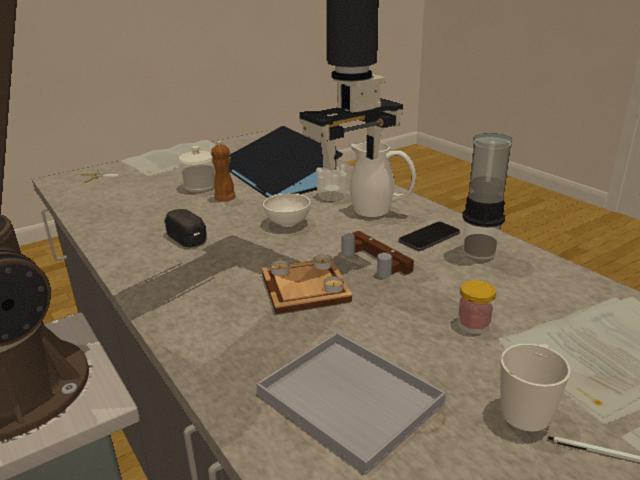

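Run:
```python
from h import *
c=cap('wrist')
g=cv2.medianBlur(cv2.cvtColor(c['frame'],cv2.COLOR_RGB2GRAY),3)
C=cv2.HoughCircles(g,cv2.HOUGH_GRADIENT,1,30,param1=120,param2=18,minRadius=12,maxRadius=24)
P=cloud(c)
for u,v,rr in C[0]:
    if u<250 or v>275: continue
    W=ray(c,u,v,.035 if u>340 else .045); rim=P[int(v)-22:int(v)+23,int(u)-22:int(u)+23].reshape(-1,3)
    print(u,v,rr,np.round(W[:2],4),'top z95',np.nanpercentile(rim[:,2],[85,95,99]).round(4))
# posts from cloud: points above .035
for n in('wrist','scene','side'):
    c=cap(n);P=cloud(c)
    m=((P[...,2]>.042)&(P[...,2]<.048)&(P[...,0]>.64)&(P[...,0]<.74)&(P[...,1]<.09)&(P[...,1]>-.13)).astype(np.uint8)
    k,l,s,ce=cv2.connectedComponentsWithStats(m)
    for i in range(1,k):
        if s[i,4]>25: print(n,s[i],cv2.minEnclosingCircle(P[l==i][:,:2].astype(np.float32)))
# tray corners, jar, bowl
c=cap('side');P=cloud(c)
m=((P[...,2]>.016)&(P[...,2]<.024)&(P[...,0]>.28)&(P[...,0]<.56)&(P[...,1]<-.17)&(P[...,1]>-.46))
print('tray',cv2.minAreaRect(P[m][:,:2].astype(np.float32)))
for nm,x,y,a,b in(('jar',.69,-.325,.06,.08),('bowl',.67,.24,.045,.06)):
    m=(P[...,2]>a)&(P[...,2]<b)&(abs(P[...,0]-x)<.09)&(abs(P[...,1]-y)<.09)
    print(nm,m.sum(),cv2.minEnclosingCircle(P[m][:,:2].astype(np.float32)))
```

```text
431.5 123.5 20.1 [ 0.5702 -0.0895] top z95 [0.029  0.0331 0.0354]
471.5 242.5 20.1 [0.5194 0.0285] top z95 [0.0291 0.0336 0.0355]
393.5 211.5 17.7 [ 0.6022 -0.0042] top z95 [0.0288 0.0328 0.0355]
296.5 132.5 15.4 [ 0.6989 -0.0809] top z95 [0.0447 0.0453 0.0462]
301.5 253.5 13.0 [0.6959 0.0374] top z95 [0.0444 0.0451 0.0458]
wrist [282 116  31  32 781] ((0.6989113688468933, -0.08160454034805298), 0.014801590703427792)
wrist [288 240  29  27 596] ((0.6957979202270508, 0.03803933411836624), 0.014899743720889091)
scene [343 222  11   5  40] ((0.6905253529548645, 0.036811698228120804), 0.01476158294826746)
scene [373 236  12   6  51] ((0.6933062672615051, -0.08235856145620346), 0.01503946166485548)
side [341 233  13   8  75] ((0.6964271664619446, 0.03674852102994919), 0.016278469935059547)
side [377 253  15   9  96] ((0.6975069046020508, -0.08369483053684235), 0.01657903753221035)
tray ((0.41881000995635986, -0.33250048756599426), (0.1825607419013977, 0.22298583388328552), 10.640839576721191)
jar 727 ((0.7136409878730774, -0.31237122416496277), 0.03172985464334488)
bowl 468 ((0.6708648204803467, 0.2561990022659302), 0.06172465160489082)
```

Emit:
drive_effector --pt "0.004 0.04 0.01 0 0 0" --pt "0.004 0.073 0.03 0 0 0" --pt "0.004 0.073 0.07 0 0 0" --pt "0.004 0.073 0.11 0 0 0" --pt "0.004 0.073 0.15 0 0 0" --pt "0.004 0.073 0.18 0 0 0" --pt "0.004 0.073 0.195 0 0 0" --pt "0.004 0.073 0.202 0 0 0" --pt "0.004 0.073 0.202 0 0 0" --pt "0.004 0.073 0.202 0 0 0" --jaw 0.064 --squeeze 10

```text
time_s: 1.38
tcp_pos: [0.6027, -0.0039, 0.0253]
eef_rot: [-180.0, -0.0, -90.0]
contact_force: [0.2, -0.2, 0.2]
gripper_width: 0.0642
gripper_force: 0.0
```

Run:
```python
from h import *
c=cap('wrist','w3.png');cap('side','d3.png');print(r.get_state()['tcp_pos'])
```

```text
[ 0.60325228 -0.00372011  0.02622622]
```

Emit:
drive_effector --pt "0 0 0 0 0 0" --pt "0 0 0 0 0 0" --pt "0 0 0 0 0 0" --pt "0 0 0 0 0 0" --pt "0 0 0 0 0 0" --pt "0 0 0 0 0 0" --jaw 0.02 --squeeze 12

```text
time_s: 1.98
tcp_pos: [0.6021, -0.004, 0.0249]
eef_rot: [-180.0, 0.0, -90.0]
contact_force: [-0.7, -0.0, 2.1]
gripper_width: 0.0365
gripper_force: 12.0
```

Emit:
drive_effector --pt "0 0 -0.02 0 0 0" --pt "0 0 -0.05 0 0 0" --pt "0 0 -0.09 0 0 0" --pt "0 0 -0.09 0 0 0"

```text
time_s: 2.32
tcp_pos: [0.6062, -0.0036, 0.122]
eef_rot: [-179.4, 0.1, -89.9]
contact_force: [1.8, 0.3, 1.4]
gripper_width: 0.0361
gripper_force: 11.9
```

Run:
```python
from h import *
c=cap('wrist','w4.png');print(r.get_state()['tcp_pos'],r.get_state()['gripper_width'])
```

```text
[ 0.60491204 -0.00343462  0.11906257] 0.03644266170016881
```

Emit:
drive_effector --pt "0.03 0.013 0 0 0 0" --pt "0.065 0.028 0 0 0 0" --pt "0.1 0.043 0 0 0 0" --pt "0.135 0.058 0 0 0 0" --pt "0.17 0.074 0 0 0 0" --pt "0.205 0.089 0 0 0 0" --pt "0.24 0.105 0 0 0 0" --pt "0.275 0.12 0 0 0 0" --pt "0.31 0.135 0 0 0 0" --pt "0.345 0.15 0 0 0 0" --pt "0.375 0.164 0 0 0 0" --pt "0.392 0.171 0 0 0 0"

```text
time_s: 3.37
tcp_pos: [0.4287, -0.3984, 0.1136]
eef_rot: [179.9, 0.0, -90.1]
contact_force: [1.2, 1.1, -0.0]
gripper_width: 0.0358
gripper_force: 11.9
```

Emit:
drive_effector --pt "0 0 0.03 0 0 0" --pt "0 0 0.06 0 0 0" --pt "0 0 0.09 0 0 0" --pt "0 0 0.102 0 0 0" --pt "0 0 0.104 0 0 0" --pt "0 0 0.104 0 0 0"

```text
time_s: 3.87
tcp_pos: [0.4302, -0.3957, 0.0094]
eef_rot: [179.9, 0.1, -90.0]
contact_force: [0.5, 0.3, 1.7]
gripper_width: 0.0366
gripper_force: 11.9
```

Emit:
drive_effector --pt "0 0 0 0 0 0" --pt "0 0 0 0 0 0" --pt "0 0 0 0 0 0" --pt "0 0 0 0 0 0" --jaw 0.064

```text
time_s: 4.2
tcp_pos: [0.4316, -0.3962, 0.0115]
eef_rot: [-179.9, -0.0, -90.0]
contact_force: [0.2, 0.5, -0.6]
gripper_width: 0.0574
gripper_force: 0.0
```

Emit:
drive_effector --pt "0 0 -0.02 0 0 0" --pt "0 0 -0.05 0 0 0" --pt "0 0 -0.09 0 0 0" --pt "-0.04 -0.01 -0.1 0 0 0" --pt "-0.08 -0.03 -0.11 0 0 0" --pt "-0.12 -0.06 -0.12 0 0 0" --pt "-0.15 -0.09 -0.13 0 0 0" --pt "-0.18 -0.115 -0.14 0 0 0" --pt "-0.21 -0.13 -0.15 0 0 0" --pt "-0.24 -0.14 -0.16 0 0 0" --pt "-0.26 -0.14 -0.17 0 0 0" --pt "-0.26 -0.14 -0.17 0 0 0"

```text
time_s: 5.2
tcp_pos: [0.5731, -0.1324, 0.1834]
eef_rot: [-179.7, 0.0, -89.8]
contact_force: [-0.2, -0.9, -0.6]
gripper_width: 0.064
gripper_force: 0.0
```

Run:
```python
from h import *
c=cap('wrist','w5.png');b=cap('side','d5.png');s=r.get_state();print(s['tcp_pos'],s['time_s'])
```

```text
[ 0.57130909 -0.13502348  0.18141672] 5.3
```

View pics/w5.png

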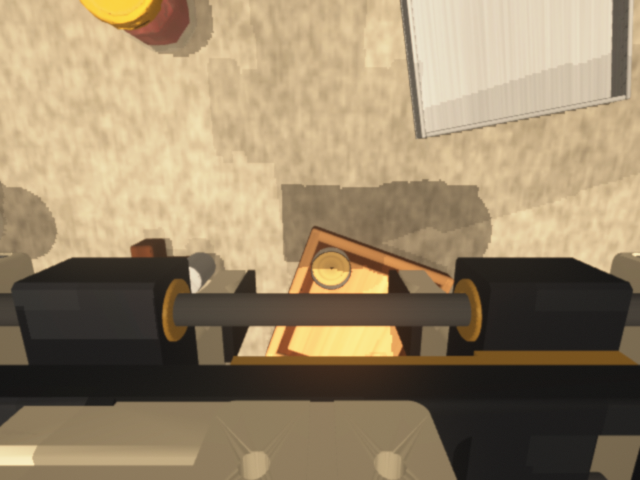

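Run:
```python
from h import *
c=cap('wrist');print(ray(c,331,269,.035))
b=cap('side');P=cloud(b)
m=((P[...,2]>.012)&(P[...,2]<.028)&(P[...,0]>.4)&(P[...,0]<.66)&(P[...,1]>-.16)&(P[...,1]<.1))
print(cv2.minAreaRect(P[m][:,:2].astype(np.float32)))
# light rims: cluster high points on board
m=((P[...,2]>.031)&(P[...,2]<.04)&(P[...,0]>.4)&(P[...,0]<.66)&(P[...,1]>-.16)&(P[...,1]<.1)).astype(np.uint8)
n,l,s,ce=cv2.connectedComponentsWithStats(cv2.dilate(m,np.ones((7,7))))
for i in range(1,n):
    q=P[(l==i)&(m>0)];print(len(q),cv2.minEnclosingCircle(q[:,:2].astype(np.float32)))
```

```text
[ 0.56336799 -0.09332214  0.035     ]
((0.5385252833366394, -0.02944841980934143), (0.1569768637418747, 0.150436133146286), 69.50294494628906)
106 ((0.5148965716362, 0.030743582174181938), 0.022274095565080643)
101 ((0.5655399560928345, -0.08784863352775574), 0.022411655634641647)
```

Emit:
drive_effector --pt "-0.03 0.003 0.01 0 0 0" --pt "-0.046 0.004 0.04 0 0 0" --pt "-0.046 0.004 0.08 0 0 0" --pt "-0.046 0.004 0.12 0 0 0" --pt "-0.046 0.004 0.145 0 0 0" --pt "-0.046 0.004 0.156 0 0 0" --pt "-0.046 0.004 0.156 0 0 0"

```text
time_s: 5.98
tcp_pos: [0.5649, -0.0914, 0.0221]
eef_rot: [179.7, -0.1, -90.1]
contact_force: [1.5, -1.2, 0.8]
gripper_width: 0.0642
gripper_force: 0.0
```

Emit:
drive_effector --pt "0 0 0 0 0 0" --pt "0 0 0 0 0 0" --pt "0 0 0 0 0 0" --pt "0 0 0 0 0 0" --pt "0 0 0 0 0 0" --pt "0 0 0 0 0 0" --jaw 0.02 --squeeze 12

```text
time_s: 6.48
tcp_pos: [0.5675, -0.0901, 0.0254]
eef_rot: [-179.9, 0.0, -90.0]
contact_force: [-0.6, 0.0, 5.0]
gripper_width: 0.0368
gripper_force: 12.0
```

Emit:
drive_effector --pt "0 0 -0.02 0 0 0" --pt "0 0 -0.05 0 0 0" --pt "0 0 -0.09 0 0 0" --pt "0 0 -0.09 0 0 0"

```text
time_s: 6.82
tcp_pos: [0.5713, -0.09, 0.1221]
eef_rot: [-179.4, -0.0, -89.9]
contact_force: [2.3, -0.5, 0.6]
gripper_width: 0.0369
gripper_force: 12.0
```

Emit:
drive_effector --pt "0.03 0.018 0 0 0 0" --pt "0.06 0.036 0 0 0 0" --pt "0.09 0.055 0 0 0 0" --pt "0.12 0.073 0 0 0 0" --pt "0.15 0.092 0 0 0 0" --pt "0.18 0.11 0 0 0 0" --pt "0.21 0.128 0 0 0 0" --pt "0.235 0.143 0 0 0 0" --pt "0.242 0.148 0 0 0 0"

```text
time_s: 7.57
tcp_pos: [0.417, -0.3344, 0.1146]
eef_rot: [-180.0, -0.0, -90.1]
contact_force: [0.9, 0.2, 0.1]
gripper_width: 0.0369
gripper_force: 12.0
```

Emit:
drive_effector --pt "0 0 0.03 0 0 0" --pt "0 0 0.06 0 0 0" --pt "0 0 0.09 0 0 0" --pt "0 0 0.102 0 0 0" --pt "0 0 0.104 0 0 0" --pt "0 0 0.104 0 0 0"

```text
time_s: 8.07
tcp_pos: [0.4188, -0.3318, 0.0101]
eef_rot: [179.9, 0.0, -90.0]
contact_force: [-0.0, -0.1, -0.7]
gripper_width: 0.0366
gripper_force: 12.0
```

Emit:
drive_effector --pt "0 0 0 0 0 0" --pt "0 0 0 0 0 0" --pt "0 0 0 0 0 0" --pt "0 0 0 0 0 0" --jaw 0.064

```text
time_s: 8.4
tcp_pos: [0.4197, -0.3322, 0.0115]
eef_rot: [-179.9, -0.0, -90.0]
contact_force: [-0.1, -0.2, 0.3]
gripper_width: 0.058
gripper_force: 0.0
```

Emit:
drive_effector --pt "0 0 -0.02 0 0 0" --pt "0 0 -0.05 0 0 0" --pt "0 0 -0.09 0 0 0" --pt "-0.04 -0.01 -0.1 0 0 0" --pt "-0.08 -0.02 -0.11 0 0 0" --pt "-0.12 -0.03 -0.12 0 0 0" --pt "-0.16 -0.04 -0.13 0 0 0" --pt "-0.2 -0.05 -0.14 0 0 0" --pt "-0.24 -0.06 -0.15 0 0 0" --pt "-0.28 -0.08 -0.16 0 0 0" --pt "-0.31 -0.098 -0.17 0 0 0" --pt "-0.312 -0.098 -0.17 0 0 0"

```text
time_s: 9.4
tcp_pos: [0.5211, -0.0154, 0.1836]
eef_rot: [-179.6, 0.1, -89.8]
contact_force: [2.2, -0.8, 0.9]
gripper_width: 0.064
gripper_force: 0.0
```

Run:
```python
from h import *
c=cap('wrist','w6.png');b=cap('side','d6.png');s=r.get_state();print(s['tcp_pos'],s['time_s'],s['gripper_width'])
P=cloud(b)
m=((P[...,2]>.031)&(P[...,2]<.04)&(P[...,0]>.4)&(P[...,0]<.66)&(P[...,1]>-.16)&(P[...,1]<.1)).astype(np.uint8)
n,l,s,ce=cv2.connectedComponentsWithStats(cv2.dilate(m,np.ones((7,7))))
for i in range(1,n):
    q=P[(l==i)&(m>0)];print(len(q),cv2.minEnclosingCircle(q[:,:2].astype(np.float32)))
v=np.hstack([c['frame'][:,:,::-1][60:420,80:560],b['frame'][:,:,::-1][150:510,120:440]]) if 0 else None
```

```text
[ 0.51790348 -0.01812612  0.18139991] 9.5 0.06375864165449241
105 ((0.5155327320098877, 0.030810732394456863), 0.022357936948537827)
```

View pics/d6.png

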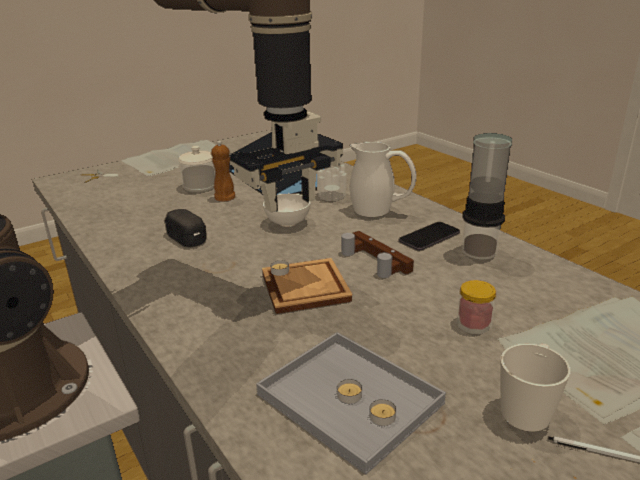

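Emit:
drive_effector --pt "-0.03 0 0.01 0 0 0" --pt "-0.05 0 0.04 0 0 0" --pt "-0.05 0 0.08 0 0 0" --pt "-0.05 0 0.12 0 0 0" --pt "-0.05 0 0.145 0 0 0" --pt "-0.05 0 0.156 0 0 0" --pt "-0.05 0 0.156 0 0 0"

```text
time_s: 10.08
tcp_pos: [0.5144, 0.028, 0.022]
eef_rot: [179.7, -0.1, -90.1]
contact_force: [-0.3, -0.5, 0.2]
gripper_width: 0.0638
gripper_force: 0.0
```

Emit:
drive_effector --pt "0 0 0 0 0 0" --pt "0 0 0 0 0 0" --pt "0 0 0 0 0 0" --pt "0 0 0 0 0 0" --pt "0 0 0 0 0 0" --pt "0 0 0 0 0 0" --jaw 0.02 --squeeze 12

```text
time_s: 10.58
tcp_pos: [0.5172, 0.0299, 0.0252]
eef_rot: [-179.9, 0.0, -90.0]
contact_force: [-0.2, -0.7, 3.0]
gripper_width: 0.0361
gripper_force: 12.0
```

Emit:
drive_effector --pt "0 0 -0.02 0 0 0" --pt "0 0 -0.05 0 0 0" --pt "0 0 -0.09 0 0 0" --pt "0 0 -0.09 0 0 0"

```text
time_s: 10.92
tcp_pos: [0.521, 0.0311, 0.1215]
eef_rot: [-179.4, 0.1, -89.9]
contact_force: [0.8, 0.8, 1.7]
gripper_width: 0.0357
gripper_force: 12.0
```

Emit:
drive_effector --pt "0.03 0.011 0 0 0 0" --pt "0.065 0.024 0 0 0 0" --pt "0.1 0.037 0 0 0 0" --pt "0.135 0.05 0 0 0 0" --pt "0.17 0.063 0 0 0 0" --pt "0.205 0.076 0 0 0 0" --pt "0.24 0.089 0 0 0 0" --pt "0.27 0.1 0 0 0 0" --pt "0.29 0.107 0 0 0 0" --pt "0.298 0.11 0 0 0 0" --pt "0.298 0.11 0 0 0 0"

```text
time_s: 11.83
tcp_pos: [0.4063, -0.2693, 0.1145]
eef_rot: [-180.0, -0.0, -90.1]
contact_force: [-0.6, 0.2, -1.0]
gripper_width: 0.0359
gripper_force: 12.0
```

Emit:
drive_effector --pt "0 0 0.03 0 0 0" --pt "0 0 0.06 0 0 0" --pt "0 0 0.09 0 0 0" --pt "0 0 0.102 0 0 0" --pt "0 0 0.104 0 0 0" --pt "0 0 0.104 0 0 0"

```text
time_s: 12.33
tcp_pos: [0.4071, -0.2673, 0.0101]
eef_rot: [179.9, 0.0, -89.9]
contact_force: [-0.6, -0.2, 0.3]
gripper_width: 0.0356
gripper_force: 12.0
```

Emit:
drive_effector --pt "0 0 0 0 0 0" --pt "0 0 0 0 0 0" --pt "0 0 0 0 0 0" --pt "0 0 0 0 0 0" --jaw 0.064

```text
time_s: 12.67
tcp_pos: [0.4077, -0.2681, 0.0115]
eef_rot: [-179.9, -0.0, -90.0]
contact_force: [-0.2, 0.0, -0.3]
gripper_width: 0.0574
gripper_force: 0.0
```

Emit:
drive_effector --pt "0 0 -0.02 0 0 0" --pt "0 0 -0.05 0 0 0" --pt "0 0 -0.09 0 0 0" --pt "0 0 -0.13 0 0 0" --pt "0 0 -0.17 0 0 0" --pt "0 0 -0.17 0 0 0" --jaw 0

```text
time_s: 13.17
tcp_pos: [0.4109, -0.2698, 0.1893]
eef_rot: [-179.3, -0.3, -89.9]
contact_force: [1.9, -0.8, 0.7]
gripper_width: 0.0279
gripper_force: 0.0
```

Run:
```python
from h import *
b=cap('side','d7.png');a=cap('scene');s=r.get_state();print(s['tcp_pos'],s['time_s'])
P=cloud(b)
m=((P[...,2]>.015)&(P[...,2]<.024)&(P[...,0]>.4)&(P[...,0]<.66)&(P[...,1]>-.16)&(P[...,1]<.1))
print(cv2.minAreaRect(P[m][:,:2].astype(np.float32)))
cv2.imwrite('pics/d7c.png',cv2.resize(b['frame'][220:470,170:460,::-1],None,fx=2,fy=2))
```

```text
[ 0.40801809 -0.26825304  0.18309368] 13.2667
((0.5380119681358337, -0.031105369329452515), (0.15450021624565125, 0.15012195706367493), 69.62633514404297)
```

View pics/d7c.png

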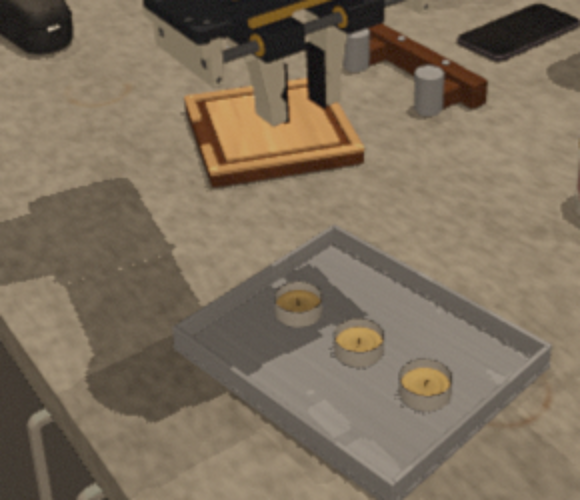

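Add to h.py:
```python
O=np.array([.6823,-.0222]);YB=np.radians(1.3)
def board(n='side',show=True,c=None):
    c=cap(n) if c is None else c;P=cloud(c)
    m=((P[...,2]>.015)&(P[...,2]<.0235)&(P[...,0]>.4)&(P[...,0]<.74)&(P[...,1]>-.2)&(P[...,1]<.16)).astype(np.uint8)
    h=cv2.cvtColor(c['frame'],cv2.COLOR_RGB2HSV);m&=((h[...,1]>90)&((h[...,0]<25))).astype(np.uint8)
    k,l,s,ce=cv2.connectedComponentsWithStats(m);i=1+np.argmax(s[1:,4])
    R=cv2.minAreaRect(P[l==i][:,:2].astype(np.float32))
    d=np.array(R[0])-O;co,si=np.cos(YB),np.sin(YB)
    b=np.array([co*d[0]+si*d[1],-si*d[0]+co*d[1]])*1000
    print(n,'t',r.get_state()['time_s'].round(1) if hasattr(r.get_state()['time_s'],'round') else r.get_state()['time_s'],'world',np.round(R[0],4),'size',np.round(R[1],3),'ang',round(R[2],1),'bs frame mm',b.round(1),'bs yaw',round(R[2]-90-1.3,1))
    return c,P,R
```

```text
(no output)
```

Emit:
drive_effector --pt "-0.03 -0.004 0 0 0 0" --pt "-0.065 -0.008 0 0 0 0" --pt "-0.1 -0.012 0 0 0 0" --pt "-0.135 -0.016 0 0 0 0" --pt "-0.17 -0.02 0 0 0 0" --pt "-0.205 -0.024 0 0 0 0" --pt "-0.24 -0.028 0 0 0 0" --pt "-0.275 -0.032 0 0 0 0" --pt "-0.3 -0.035 0 0 0 0" --pt "-0.32 -0.038 0 0 0 0" --pt "-0.33 -0.038 0 0 0 0" --pt "-0.33 -0.038 0 0 0 0" --jaw 0

```text
time_s: 14.27
tcp_pos: [0.4445, 0.0632, 0.1796]
eef_rot: [179.9, -0.0, -89.9]
contact_force: [-0.5, -0.4, -0.1]
gripper_width: 0.0005
gripper_force: 0.0
```

Emit:
drive_effector --pt "0 0 0.04 0 0 0" --pt "0 0 0.08 0 0 0" --pt "0 0 0.12 0 0 0" --pt "0 0 0.15 0 0 0" --pt "0 0 0.168 0 0 0" --pt "0 0 0.1725 0 0 0" --pt "0 0 0.1725 0 0 0"

```text
time_s: 14.85
tcp_pos: [0.4437, 0.0604, 0.0067]
eef_rot: [179.8, -0.1, -90.1]
contact_force: [0.4, -0.2, 0.5]
gripper_width: 0.0005
gripper_force: 0.0
```

```bash
python3 -c "
from h import *
board('side');board('scene')"
```

```text
side t 14.9 world [ 0.5389 -0.0298] size [0.156 0.15 ] ang 69.5 bs frame mm [-143.6   -4.4] bs yaw -21.8
scene t 14.95 world [ 0.5362 -0.0301] size [0.155 0.15 ] ang 70.0 bs frame mm [-146.3   -4.6] bs yaw -21.3
```

Emit:
drive_effector --pt "0 -0.01 0 0 0 0" --pt "0 -0.02 0 0 0 0" --pt "0 -0.025 0 0 0 0" --pt "0 -0.03 0 0 0 0" --pt "0 -0.035 0 0 0 0" --pt "0 -0.04 0 0 0 0" --pt "0 -0.045 0 0 0 0" --pt "0 -0.05 0 0 0 0" --pt "0 -0.055 0 0 0 0" --pt "0 -0.055 0 0 0 0"

```text
time_s: 15.78
tcp_pos: [0.5012, 0.0621, 0.008]
eef_rot: [-180.0, 0.0, -90.0]
contact_force: [-0.2, -0.0, 0.5]
gripper_width: 0.0003
gripper_force: 0.3
```

```bash
python3 -c "
from h import *
board('side');board('scene')"
```

```text
side t 15.8333 world [ 0.5501 -0.0397] size [0.158 0.15 ] ang 57.9 bs frame mm [-132.6  -14.5] bs yaw -33.4
scene t 15.8833 world [ 0.5483 -0.0387] size [0.155 0.15 ] ang 58.0 bs frame mm [-134.4  -13.5] bs yaw -33.3
```

Emit:
drive_effector --pt "0 0.015 0 0 0 0" --pt "0 0.03 -0.02 0 0 0" --pt "0.02 0.031 -0.05 0 0 0" --pt "0.041 0.031 -0.07 0 0 0"

```text
time_s: 16.22
tcp_pos: [0.4686, 0.0211, 0.0796]
eef_rot: [-180.0, -0.0, -89.8]
contact_force: [1.3, 0.3, 0.3]
gripper_width: 0.0005
gripper_force: 0.0
```

Emit:
drive_effector --pt "0 0 0 0 0 -6" --pt "0 0 0 0 0 -12" --pt "0 0 0 0 0 -18" --pt "0 0 0 0 0 -24" --pt "0 0 0 0 0 -31" --pt "0 0 0 0 0 -38" --pt "0 0 0 0 0 -45" --pt "0 0 0 0 0 -52" --pt "0 0 0 0 0 -58" --pt "0 0 0.03 0 0 -58" --pt "0 0 0.07 0 0 -58" --pt "0 0 0.07 0 0 -58" --jaw 0.088

```text
time_s: 17.22
tcp_pos: [0.4649, 0.0193, 0.0025]
eef_rot: [179.5, 0.3, -32.1]
contact_force: [-2.3, -0.7, -1.1]
gripper_width: 0.0747
gripper_force: 0.0
```

Emit:
drive_effector --pt "0.006 0 0 0 0 0" --pt "0.012 0 0 0 0 0" --pt "0.018 0 0 0 0 0" --pt "0.024 0 0 0 0 0" --pt "0.03 0 0 0 0 0" --pt "0.036 0 0 0 0 0" --pt "0.042 0 0 0 0 0" --pt "0.048 0 0 0 0 0" --pt "0.054 0 0 0 0 0" --pt "0.058 0 0 0 0 0" --pt "0.058 0 0 0 0 0"

```text
time_s: 18.13
tcp_pos: [0.5194, -0.0101, 0.0086]
eef_rot: [-179.9, -0.1, -32.0]
contact_force: [0.1, -0.1, -0.9]
gripper_width: 0.0874
gripper_force: 0.0
```

```bash
python3 -c "
from h import *
board('side');board('scene');print(r.get_state()['tcp_pos'])"
```

```text
side t 18.1833 world [ 0.5885 -0.0643] size [0.155 0.15 ] ang 58.1 bs frame mm [-94.7 -39.9] bs yaw -33.2
scene t 18.2333 world [ 0.5876 -0.0632] size [0.156 0.149] ang 57.3 bs frame mm [-95.6 -38.8] bs yaw -34.0
[ 0.51893972 -0.00986949  0.00839946]
```

Emit:
drive_effector --pt "0.004 0 0 0 0 0" --pt "0.008 0 0 0 0 0" --pt "0.011 0 0 0 0 0" --pt "0.014 0 0 0 0 0" --pt "0.014 0 0 0 0 0"

```text
time_s: 18.65
tcp_pos: [0.5301, -0.0174, 0.008]
eef_rot: [180.0, 0.0, -32.0]
contact_force: [-1.3, 0.1, 1.6]
gripper_width: 0.0877
gripper_force: 0.7
```

```bash
python3 -c "
from h import *
board('side');board('scene');print(r.get_state()['tcp_pos'],r.get_state()['contact_force'])"
```

```text
side t 18.7 world [ 0.6004 -0.0725] size [0.158 0.149] ang 57.0 bs frame mm [-83.1 -48.4] bs yaw -34.3
scene t 18.75 world [ 0.5968 -0.0708] size [0.155 0.15 ] ang 58.0 bs frame mm [-86.5 -46.7] bs yaw -33.3
[ 0.53013426 -0.0173206   0.00796474] [-0.05165486 -0.41800572  0.36528686]
```

Emit:
drive_effector --pt "0.001 -0.007 0 0 0 2.5" --pt "0.001 -0.0142 0 0 0 5" --pt "0.001 -0.0214 0 0 0 7.5" --pt "0.001 -0.0286 0 0 0 10" --pt "0.001 -0.036 0 0 0 12.5" --pt "0.001 -0.043 0 0 0 15" --pt "0.001 -0.043 0 0 0 15"

```text
time_s: 19.33
tcp_pos: [0.5492, 0.0205, 0.0068]
eef_rot: [179.7, 0.3, -47.1]
contact_force: [-17.4, 17.7, 4.0]
gripper_width: 0.0875
gripper_force: 12.2
```

```bash
python3 -c "
from h import *
board('side');board('scene');print(r.get_state()['tcp_pos'],r.get_state()['contact_force'])"
```

```text
side t 19.3833 world [ 0.6025 -0.0501] size [0.157 0.15 ] ang 43.6 bs frame mm [-80.4 -26. ] bs yaw -47.7
scene t 19.4333 world [ 0.6007 -0.0485] size [0.157 0.151] ang 44.4 bs frame mm [-82.1 -24.5] bs yaw -46.9
[0.54926471 0.02036419 0.00677763] [-17.25878374  18.01489247   5.5367194 ]
```

Emit:
drive_effector --pt "-0.003 -0.007 0 0 0 2.5" --pt "-0.004 -0.0142 0 0 0 5" --pt "-0.004 -0.0214 0 0 0 7.5" --pt "-0.004 -0.0286 0 0 0 10" --pt "-0.004 -0.036 0 0 0 12.5" --pt "-0.004 -0.036 0 0 0 12.5"

```text
time_s: 19.93
tcp_pos: [0.5741, 0.0499, 0.0067]
eef_rot: [179.8, 0.3, -59.6]
contact_force: [-18.2, 24.1, 5.9]
gripper_width: 0.0873
gripper_force: 14.8
```

```bash
python3 -c "
from h import *
board('side');board('scene');print(r.get_state()['tcp_pos'],r.get_state()['contact_force'])"
```

```text
side t 19.9833 world [ 0.6085 -0.0289] size [0.155 0.155] ang 31.4 bs frame mm [-73.9  -5. ] bs yaw -59.9
scene t 20.0333 world [ 0.6063 -0.0273] size [0.158 0.156] ang 30.5 bs frame mm [-76.1  -3.4] bs yaw -60.8
[0.57373095 0.04955013 0.00674213] [-16.6500426   24.57735072   3.87238118]
```

Emit:
drive_effector --pt "-0.015 0 0 0 0 0" --pt "-0.03 0 -0.02 0 0 0" --pt "-0.03 0 -0.06 0 0 0" --pt "-0.03 0 -0.09 0 0 0" --pt "-0.03 0 -0.09 0 0 0" --pt "-0.03 0 -0.09 0 0 0" --jaw 0

```text
time_s: 20.53
tcp_pos: [0.5638, 0.073, 0.1004]
eef_rot: [-179.7, -0.0, -59.5]
contact_force: [-0.9, -0.5, -0.3]
gripper_width: 0.0531
gripper_force: 0.0
```

```bash
python3 -c "
from h import *
board('side');board('scene');s=r.get_state();print(s['tcp_pos'],s['eef_rot'],s['joints'],s['gripper_width'])"
```

```text
side t 20.5833 world [ 0.6106 -0.0298] size [0.156 0.152] ang 30.3 bs frame mm [-71.8  -6. ] bs yaw -61.0
scene t 20.6333 world [ 0.6079 -0.0292] size [0.156 0.152] ang 30.4 bs frame mm [-74.6  -5.3] bs yaw -60.9
[0.56191566 0.07208479 0.0978035 ] [-1.79982653e+02  7.67741649e-03 -5.95060856e+01] [ 2.70930809e+01  1.71721783e+01 -2.27813497e+01 -1.13428837e-02
 -5.00296118e+01  3.40811760e+00] 0.044995910156507585
```

Emit:
drive_effector --pt "0.012 -0.007 0 0 0 7" --pt "0.024 -0.014 0 0 0 14" --pt "0.036 -0.021 0 0 0 21" --pt "0.048 -0.028 0 0 0 28" --pt "0.06 -0.035 0 0 0 35" --pt "0.072 -0.042 0 0 0 42" --pt "0.084 -0.049 0 0 0 49" --pt "0.096 -0.056 0 0 0 56" --pt "0.11 -0.063 0 0 0 63" --pt "0.124 -0.07 0 0 0 70" --pt "0.136 -0.076 0 0 0 77" --pt "0.144 -0.08 0 0 0 84" --jaw 0

```text
time_s: 21.63
tcp_pos: [0.7042, -0.0125, 0.0957]
eef_rot: [179.9, -0.2, -143.9]
contact_force: [-0.8, -0.4, -0.1]
gripper_width: 0.0004
gripper_force: 0.0
```

Emit:
drive_effector --pt "0 0 0 0 0 5" --pt "0 0 0 0 0 5" --pt "0 0 0 0 0 5"

```text
time_s: 21.88
tcp_pos: [0.7033, -0.0117, 0.0962]
eef_rot: [179.9, -0.1, -148.4]
contact_force: [-0.3, 0.3, 0.7]
gripper_width: 0.0005
gripper_force: 0.0
```

```bash
python3 -c "
from h import *
board('side');s=r.get_state();print(s['tcp_pos'],s['eef_rot'],s['joints'],s['gripper_width']);cap('wrist','w8.png')"
```

```text
side t 21.9333 world [ 0.6104 -0.0301] size [0.155 0.153] ang 29.9 bs frame mm [-72.1  -6.3] bs yaw -61.4
[ 0.70340917 -0.01155324  0.09669552] [ 1.79961525e+02 -1.09555471e-01 -1.48321424e+02] [ 1.48772773e+01  2.86550482e+01 -4.26687791e+00 -6.14592671e-03
 -5.71940743e+01 -7.31954027e+01] 0.0005067650242963898
```

View pics/w8.png

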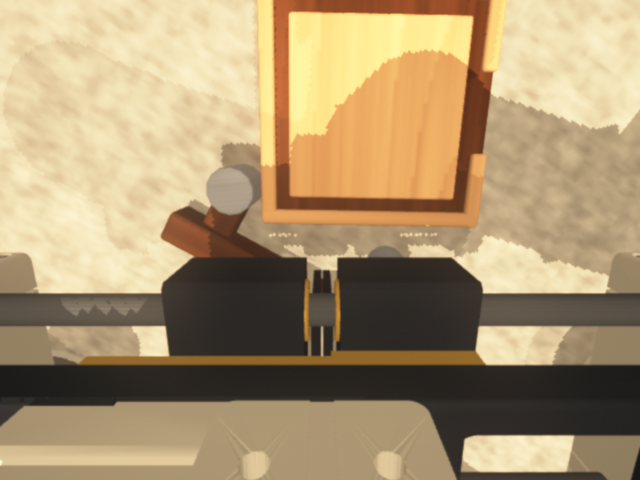

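Emit:
drive_effector --pt "0 0 0.03 0 0 0" --pt "0 0 0.055 0 0 0" --pt "0 0 0.075 0 0 0" --pt "0 0 0.088 0 0 0" --pt "0 0 0.088 0 0 0" --pt "0.004 0 0.088 0 0 0" --pt "0.008 0 0.088 0 0 0" --pt "0.012 0 0.088 0 0 0" --pt "0.016 0 0.088 0 0 0" --pt "0.02 0 0.088 0 0 0" --pt "0.024 0 0.088 0 0 0" --pt "0.024 0 0.088 0 0 0"

```text
time_s: 22.98
tcp_pos: [0.6844, -0.0238, 0.0115]
eef_rot: [-179.9, 0.2, -148.5]
contact_force: [1.9, 2.7, 2.3]
gripper_width: 0.0007
gripper_force: 1.5
```

```bash
python3 -c "
from h import *
board('side');board('scene');s=r.get_state();print(s['tcp_pos'],s['contact_force'])"
```

```text
side t 23.0333 world [ 0.5953 -0.0375] size [0.158 0.151] ang 29.2 bs frame mm [-87.3 -13.3] bs yaw -62.1
scene t 23.0833 world [ 0.5913 -0.0378] size [0.157 0.15 ] ang 29.1 bs frame mm [-91.4 -13.5] bs yaw -62.2
[ 0.68438394 -0.02384129  0.01108646] [2.67957185 1.98808232 2.5607128 ]
```

Emit:
drive_effector --pt "0.004 0 0 0 0 0" --pt "0.008 0 0 0 0 0" --pt "0.012 0 0 0 0 0" --pt "0.016 0 0 0 0 0" --pt "0.02 0 0 0 0 0" --pt "0.02 0 0 0 0 0"

```text
time_s: 23.58
tcp_pos: [0.6659, -0.0349, 0.0101]
eef_rot: [180.0, -0.0, -148.5]
contact_force: [3.9, 0.3, 2.0]
gripper_width: 0.0006
gripper_force: 1.5
```

```bash
python3 -c "
from h import *
board('side');board('scene');s=r.get_state();print(s['tcp_pos'],s['contact_force'])"
```

```text
side t 23.6333 world [ 0.5764 -0.0454] size [0.16  0.154] ang 27.1 bs frame mm [-106.4  -20.8] bs yaw -64.2
scene t 23.6833 world [ 0.5742 -0.0453] size [0.159 0.151] ang 26.6 bs frame mm [-108.6  -20.6] bs yaw -64.7
[ 0.66588805 -0.0347865   0.00984751] [2.30590228 1.39582323 1.81907808]
```

Emit:
drive_effector --pt "-0.006 0 0 0 0 0" --pt "-0.012 0 -0.01 0 0 0" --pt "-0.01 0 -0.04 0 0 0" --pt "0 0.01 -0.07 0 0 -7" --pt "0.01 0.03 -0.09 0 0 -14" --pt "0.02 0.05 -0.09 0 0 -21" --pt "0.03 0.07 -0.09 0 0 -28" --pt "0.04 0.09 -0.09 0 0 -35" --pt "0.055 0.11 -0.09 0 0 -42" --pt "0.07 0.13 -0.09 0 0 -49" --pt "0.075 0.14 -0.09 0 0 -56" --pt "0.075 0.14 -0.09 0 0 -63"

```text
time_s: 24.68
tcp_pos: [0.5268, 0.0465, 0.1005]
eef_rot: [179.9, -0.0, -85.1]
contact_force: [0.0, 0.8, -0.2]
gripper_width: 0.0011
gripper_force: 0.0
```

Emit:
drive_effector --pt "0 0 0 0 0 -7" --pt "0 0 0 0 0 -14" --pt "0 0 0 0 0 -21" --pt "0 0 0 0 0 -22.4" --pt "0 0 0 0 0 -22.4" --pt "0 0 0 0 0 -22.4" --jaw 0.088

```text
time_s: 25.18
tcp_pos: [0.5293, 0.0458, 0.1]
eef_rot: [180.0, 0.0, -63.3]
contact_force: [0.3, 0.2, 0.4]
gripper_width: 0.0348
gripper_force: 0.0
```

```bash
python3 -c "
from h import *
board('side');board('scene');s=r.get_state();print(s['tcp_pos'],s['eef_rot'],s['gripper_width'])"
```

```text
side t 25.2333 world [ 0.5747 -0.0455] size [0.156 0.152] ang 26.8 bs frame mm [-108.1  -20.9] bs yaw -64.5
scene t 25.2833 world [ 0.5717 -0.0455] size [0.155 0.152] ang 27.2 bs frame mm [-111.1  -20.8] bs yaw -64.1
[0.52932067 0.04576852 0.1000115 ] [ 1.79966934e+02  3.38802732e-03 -6.32569073e+01] 0.0433397851838151
```

Emit:
drive_effector --pt "0 0 0.03 0 0 0" --pt "0 0 0.06 0 0 0" --pt "0 0 0.08 0 0 0" --pt "0 0 0.092 0 0 0" --pt "0.006 0 0.092 0 0 0" --pt "0.012 0 0.092 0 0 0" --pt "0.017 0 0.092 0 0 0" --pt "0.022 0 0.092 0 0 0" --pt "0.027 0 0.092 0 0 0" --pt "0.032 0 0.092 0 0 0" --pt "0.033 0 0.092 0 0 0" --pt "0.033 0 0.092 0 0 0"

```text
time_s: 26.28
tcp_pos: [0.545, 0.0161, 0.0086]
eef_rot: [-179.9, -0.0, -63.1]
contact_force: [-0.0, -0.5, 0.2]
gripper_width: 0.0874
gripper_force: 0.0
```

```bash
python3 -c "
from h import *
board('side');board('scene');s=r.get_state();print(s['tcp_pos'],s['eef_rot'],s['contact_force'])"
```

```text
side t 26.3333 world [ 0.5841 -0.0605] size [0.16  0.156] ang 27.3 bs frame mm [-99. -36.] bs yaw -64.0
scene t 26.3833 world [ 0.58   -0.0602] size [0.161 0.156] ang 27.0 bs frame mm [-103.1  -35.7] bs yaw -64.3
[0.54442919 0.01612553 0.00820855] [-1.79991435e+02 -1.15242304e-02 -6.31162382e+01] [ 0.03407278 -0.10192823 -0.14473863]
```

Emit:
drive_effector --pt "-0.01 0 0 0 0 0" --pt "-0.02 0.0 -0.02 0 0 0" --pt "-0.01 0.01 -0.05 0 0 -7" --pt "0 0.02 -0.07 0 0 -14" --pt "0.01 0.035 -0.07 0 0 -21" --pt "0.02 0.05 -0.07 0 0 -28" --pt "0.03 0.06 -0.07 0 0 -35" --pt "0.04 0.07 -0.07 0 0 -42" --pt "0.05 0.08 -0.07 0 0 -49" --pt "0.06 0.09 -0.07 0 0 -56" --pt "0.07 0.1 -0.07 0 0 -63" --pt "0.0757 0.103 -0.07 0 0 -70" --jaw 0.088

```text
time_s: 27.38
tcp_pos: [0.4854, -0.0984, 0.0779]
eef_rot: [180.0, 0.1, 7.2]
contact_force: [-0.4, 0.5, -0.1]
gripper_width: 0.0876
gripper_force: 0.0
```

Emit:
drive_effector --pt "0 0 0 0 0 -7" --pt "0 0 0 0 0 -14" --pt "0 0 0 0 0 -20.3" --pt "0 0 0 0 0 -20.3" --pt "0 0 0.03 0 0 -20.3" --pt "0 0 0.06 0 0 -20.3" --pt "0 0 0.07 0 0 -20.3" --pt "0 0 0.07 0 0 -20.3" --jaw 0.088

```text
time_s: 28.05
tcp_pos: [0.4844, -0.0977, 0.0055]
eef_rot: [-179.9, 0.3, 27.0]
contact_force: [0.1, -0.9, 1.0]
gripper_width: 0.0875
gripper_force: 0.0
```

```bash
python3 -c "
from h import *
board('side');board('scene');s=r.get_state();print(s['tcp_pos'],s['eef_rot'],s['joints'])"
```

```text
side t 28.1 world [ 0.6091 -0.1122] size [0.156 0.054] ang 34.4 bs frame mm [-75.2 -88.3] bs yaw -56.9
scene t 28.15 world [ 0.6056 -0.1101] size [0.156 0.054] ang 32.2 bs frame mm [-78.6 -86.1] bs yaw -59.1
[ 0.4866933  -0.09754592  0.0080569 ] [-1.79997295e+02  6.06647251e-02  2.71005743e+01] [ 1.14088991e+01  1.89288482e+01 -3.65167081e+01  2.43004615e-02
 -3.46135814e+01  1.05671667e+02]
```

```bash
sed -i 's/R=cv2.minAreaRect(P\[l==i\]/big=np.isin(l,[j for j in range(1,k) if s[j,4]>40]);R=cv2.minAreaRect(P[big]/' h.py; python3 -c "
from h import *
board('side');board('scene')"
```

```text
side t 28.2 world [ 0.6288 -0.0587] size [0.264 0.165] ang 16.3 bs frame mm [-54.3 -35.3] bs yaw -75.0
scene t 28.25 world [ 0.6293 -0.0601] size [0.266 0.165] ang 18.3 bs frame mm [-53.8 -36.6] bs yaw -73.0
```

```bash
sed -i 's/h=cv2.cvtColor(c\[/m\&=(P[...,0]<.715-.0225*P[...,1]).astype(np.uint8);h=cv2.cvtColor(c[/' h.py; python3 -c "
from h import *
board('side');c,P,R=board('scene');cv2.imwrite('pics/s9.png',cv2.resize(c['frame'][180:330,230:430,::-1],None,fx=3,fy=3))"
```

```text
side t 28.3 world [ 0.585  -0.0622] size [0.161 0.152] ang 27.3 bs frame mm [-98.2 -37.8] bs yaw -64.0
scene t 28.35 world [ 0.5829 -0.0624] size [0.161 0.15 ] ang 27.1 bs frame mm [-100.3  -37.9] bs yaw -64.2
```

View pics/s9.png

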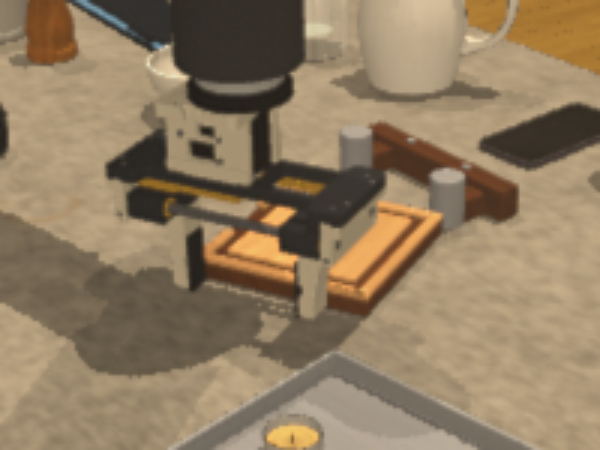

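Emit:
drive_effector --pt "0.008 0 0 0 0 0" --pt "0.016 0 0 0 0 0" --pt "0.0215 -0.007 0 0 0 2.5" --pt "0.026 -0.0138 0 0 0 5" --pt "0.031 -0.0204 0 0 0 7.5" --pt "0.036 -0.0268 0 0 0 10" --pt "0.041 -0.033 0 0 0 12.5" --pt "0.041 -0.033 0 0 0 12.5"

```text
time_s: 29.02
tcp_pos: [0.508, -0.0487, 0.0081]
eef_rot: [-180.0, 0.1, 14.6]
contact_force: [-4.0, 1.5, 1.4]
gripper_width: 0.0877
gripper_force: 1.5
```

```bash
python3 -c "
from h import *
board('side');board('scene');s=r.get_state();print(s['tcp_pos'],s['eef_rot'],s['contact_force'])"
```

```text
side t 29.0667 world [ 0.5956 -0.0429] size [0.156 0.152] ang 14.6 bs frame mm [-87.1 -18.7] bs yaw -76.7
scene t 29.1167 world [ 0.5933 -0.0406] size [0.155 0.157] ang 15.8 bs frame mm [-89.4 -16.4] bs yaw -75.5
[ 0.50797063 -0.0492944   0.00796749] [-1.79981729e+02  3.92735688e-02  1.47936256e+01] [-2.99748235  1.01827975 -0.70228634]
```

Emit:
drive_effector --pt "0.006 -0.007 0 0 0 2.5" --pt "0.011 -0.0137 0 0 0 5" --pt "0.0155 -0.0202 0 0 0 7.5" --pt "0.02 -0.0265 0 0 0 10" --pt "0.0245 -0.032 0 0 0 12" --pt "0.028 -0.035 0 0 0 13.6" --pt "0.028 -0.035 0 0 0 13.6"

```text
time_s: 29.7
tcp_pos: [0.5202, -0.011, 0.007]
eef_rot: [179.8, 0.7, 1.1]
contact_force: [-16.9, -4.2, 12.6]
gripper_width: 0.0877
gripper_force: 8.6
```

```bash
python3 -c "
from h import *
board('side');board('scene');s=r.get_state();print(s['tcp_pos'],s['eef_rot'],s['contact_force'])"
```

```text
side t 29.75 world [ 0.6101 -0.0257] size [0.158 0.153] ang 1.8 bs frame mm [-72.2  -1.9] bs yaw -89.5
scene t 29.8 world [ 0.6053 -0.0252] size [0.154 0.151] ang 2.0 bs frame mm [-77.1  -1.2] bs yaw -89.3
[ 0.52025535 -0.01106508  0.00698816] [179.82642852   0.6264821    1.17003019] [-16.83489853  -3.50427419  10.45313034]
```

Emit:
drive_effector --pt "-0.01 0 0 0 0 0" --pt "-0.03 0 0 0 0 0" --pt "-0.03 0 -0.03 0 0 0" --pt "-0.03 0 -0.07 0 0 0" --pt "-0.01 0 -0.11 0 0 0" --pt "0.01 0 -0.15 0 0 0" --pt "0.02 0 -0.19 0 0 0" --pt "0.02 0 -0.22 0 0 0" --pt "0.02 0 -0.22 0 0 0" --pt "0.02 0 -0.22 0 0 0"

```text
time_s: 30.63
tcp_pos: [0.5485, -0.008, 0.2311]
eef_rot: [-179.9, -0.4, 1.2]
contact_force: [0.4, 0.8, -1.5]
gripper_width: 0.0878
gripper_force: 0.0
```

```bash
python3 -c "
from h import *
board('side');board('scene');c=cap('wrist','w10.png');board(c=c,n='wrist');print(r.get_state()['tcp_pos'])
P=cloud(c)
m=((P[...,2]>.042)&(P[...,2]<.048)&(P[...,0]>.64)&(P[...,0]<.74)&(P[...,1]<.09)&(P[...,1]>-.13)).astype(np.uint8)
k,l,s,ce=cv2.connectedComponentsWithStats(m)
for i in range(1,k):
    if s[i,4]>25: print(s[i],cv2.minEnclosingCircle(P[l==i][:,:2].astype(np.float32)))
"
```

```text
side t 30.6833 world [ 0.6079 -0.0248] size [0.158 0.154] ang 2.4 bs frame mm [-74.4  -0.9] bs yaw -88.9
scene t 30.7333 world [ 0.6056 -0.0256] size [0.154 0.153] ang 1.6 bs frame mm [-76.7  -1.7] bs yaw -89.7
wrist t 30.7833 world [ 0.6076 -0.0239] size [0.151 0.151] ang 1.1 bs frame mm [-74.7  -0. ] bs yaw -90.2
[ 0.54593659 -0.008469    0.22726439]
[389  33  33  37 910] ((0.6984881162643433, -0.081052266061306), 0.01496418658643961)
[256  34  33  37 910] ((0.6955504417419434, 0.038335103541612625), 0.014882652088999748)
```

View pics/w10.png

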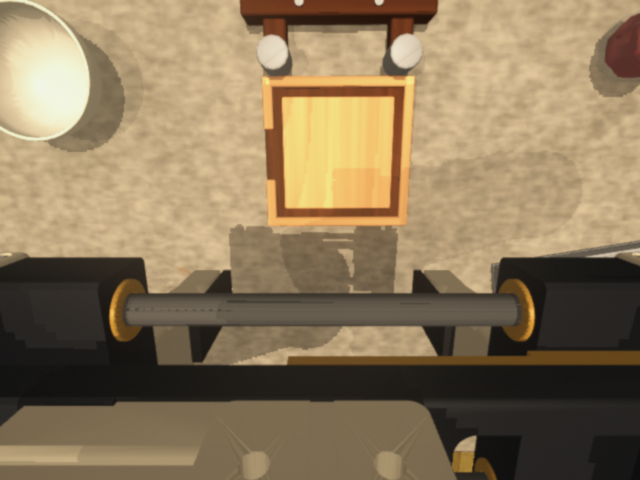

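```bash
python3 -c "
from h import *
c=cap('wrist');P=cloud(c)
m=(abs(P[...,0]-.6076)<.07)&(abs(P[...,1]+.0239)<.07)&(P[...,2]>.01)&(P[...,2]<.03)
q=P[m];A=np.c_[q[:,:2]-[.6076,-.0239],np.ones(len(q))];print('plane',np.linalg.lstsq(A,q[:,2],rcond=None)[0])
c=cap('side','d11.png');P=cloud(c)
for nm,x,y,a,b in(('jar',.69,-.325,.06,.08),('bowl',.67,.24,.045,.06)):
    m=(P[...,2]>a)&(P[...,2]<b)&(abs(P[...,0]-x)<.09)&(abs(P[...,1]-y)<.09)
    print(nm,m.sum(),cv2.minEnclosingCircle(P[m][:,:2].astype(np.float32)))
board(c=c)"
```

```text
plane [-0.00046937 -0.00310101  0.01843204]
jar 733 ((0.713732123374939, -0.3130354881286621), 0.03276402875781059)
bowl 466 ((0.6748709082603455, 0.2541833221912384), 0.06262584775686264)
side t 30.8833 world [ 0.6093 -0.0242] size [0.157 0.155] ang 0.5 bs frame mm [-73.   -0.4] bs yaw -90.8
```

View pics/d11.png

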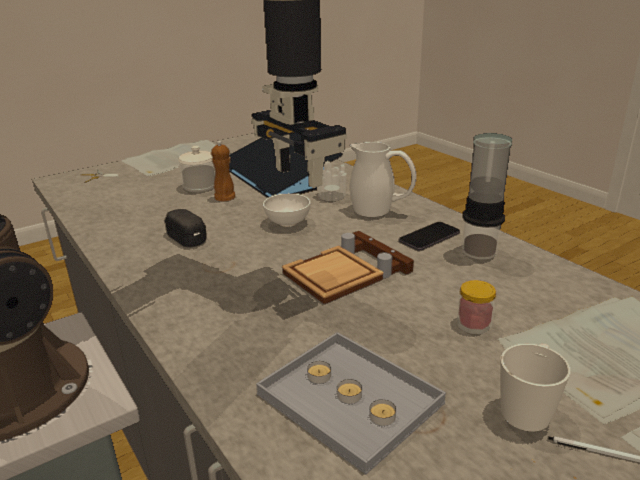

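```bash
python3 -c "
from plant import r
print(r.close_job())"
```

```text
the job is handed in; nothing more can be done
None
```

The job is handed in at about 31 s. All three tea lights are in the tray. The board bore on the right post through its half turn, and its outlet now faces the bowl. It lies flat and home, within about 1 mm and 1° by the wrist camera, with the bowl and jar in place; fingertip pushes against the posts reached about 30 N, above the 2–6 N you suggested.

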